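Ready the bench scale: on, unit, tare

TASK

Make the bench scale ready for weighing into the tub that stands on its pan: with the fingertips touch lightly the green on/off key, then the white unit key, then the blue tare key, pressing each in far enough to register and letting it spring back up before the next. Keep off the yellow lamp key and do not lean on the pan; leave the tub and the things around the scale where they are, neither shifted nor picked up, and finish with all the keys up.

Things in the scene. Friction and masses are not known exactly. Their poses are not given: they have to be found in the camera images.
- scale: white bench scale, fixed, 310 mm deep (x) by 240 mm wide (y). Origin on the bench, mid-width, 155 mm behind its front edge; z up, x from front (keys) to back (pan). Dark panel slopes 10 deg down to the front: 56 mm high at x=-35 mm, 35 mm at x=-153 mm; display behind the keys. One row of keys at x=-125 mm, 56 mm apart; left (+y) to right: green, yellow, white, blue
- pan: stainless weighing pan of the scale, 190 mm (x) by 230 mm (y), top face 74 mm above the bench; origin at the centre of its underside (60 mm behind the scale's origin), axes as the scale's. Its front edge is 90 mm behind the key row. Not to be touched
- key_on_top (a point): spring key, 26 mm (along the scale's x) by 30 mm (y), white ring-and-bar symbol on green, on the sloping panel; the first of the row, leftmost (+y). The point is the centre of the cap's top face, 8 mm above the panel, about 48 mm above the bench; z points straight out of the key (10 deg from vertical, leaning to the scale's front), x up the panel towards the pan
- key_unit_top (a point): spring key, 26 mm (along the scale's x) by 30 mm (y), dark two-arrow circle on white, on the sloping panel; third of the row. The point is the centre of the cap's top face, 8 mm above the panel, about 48 mm above the bench; z points straight out of the key (10 deg from vertical, leaning to the scale's front), x up the panel towards the pan
- key_tare_top (a point): spring key, 26 mm (along the scale's x) by 30 mm (y), white line between two facing arrows on blue, on the sloping panel; last of the row, rightmost (-y). The point is the centre of the cap's top face, 8 mm above the panel, about 48 mm above the bench; z points straight out of the key (10 deg from vertical, leaning to the scale's front), x up the panel towards the pan
- key_lamp_top (a point): spring key, 26 mm (along the scale's x) by 30 mm (y), dark sun symbol on yellow, on the sloping panel; second of the row; not to be pressed. The point is the centre of the cap's top face, 8 mm above the panel, about 48 mm above the bench; z points straight out of the key (10 deg from vertical, leaning to the scale's front), x up the panel towards the pan
- key_on (a joint): how far the green on/off key is pushed in along its own axis, m: 0 = up (at rest), 0.005 = bottom stop. It gives from about 0.8 N, takes about 2.1 N at 2 mm and 4 N at the stop; it registers at 2 mm and springs back when let go
- key_unit (a joint): how far the white unit key is pushed in along its own axis, m: 0 = up (at rest), 0.005 = bottom stop. It gives from about 0.8 N, takes about 2.1 N at 2 mm and 4 N at the stop; it registers at 2 mm and springs back when let go
- key_tare (a joint): how far the blue tare key is pushed in along its own axis, m: 0 = up (at rest), 0.005 = bottom stop. It gives from about 0.8 N, takes about 2.1 N at 2 mm and 4 N at the stop; it registers at 2 mm and springs back when let go
- key_lamp (a joint): how far the yellow lamp (not to be pressed) key is pushed in along its own axis, m: 0 = up (at rest), 0.005 = bottom stop. It gives from about 0.8 N, takes about 2.1 N at 2 mm and 4 N at the stop; it registers at 2 mm and springs back when let go
- tub_center (a point): square polypropylene tub, translucent white with a blue snap lid, 116 x 116 mm at the lid (a 10 mm lid tab on one side), 65 mm tall, loose on the pan, its top about 139 mm above the bench; the point is its centre half-way up, z up. It stays where it stands
- filter_center (a point): round pleated cartridge filter, cream pleats between black end caps, 128 mm across, 62 mm tall, standing loose on the bench; the point is its centre, half-way up. Bystander
- scraper_center (a point): orange silicone scraper lying flat, 255 mm long (its x, blade at +x), 56 mm wide, 14 mm thick; the point is on the handle, 130 mm from its handle end and 7 mm up. Bystander
- brush_center (a point): bottle brush lying down, 310 mm long (its x), wooden handle 22 mm thick at -x, white bristle head 48 mm thick at +x; the point is on the handle near the balance point, 120 mm from its handle end. Bystander
Mind the look-alikes: they are no part of the job. There is more than one size of the part that bears tub_center; the job needs the middle-sized.

How it is judged:
By the outcome, as a careful person would: the job done as asked, in the order asked, and still so for the second after the job is handed in, with the robot touching nothing.
It also fails if it takes over 58 s, if anything falls off the work surface, if the arm or the gripper's body presses on something with over 40 N, if the wrist force passes 120 N, or if a joint passes its speed limit or range.

ROBOT

A 6-joint arm with a two-finger parallel gripper is mounted at the origin on the work surface. World frame = base frame: x ahead of the robot, y to its left, z up, the work surface at z = 0. Lengths are in mm, angles in rad, forces in N, time in s.
With the tool pointing down it reaches from about 325 to 925 mm from the base axis. Payload 3.1 kg.
Tool frame: the origin (TCP) lies at the very end of the fingers, on their centre line; the grasp point (between the pads) lies 19 mm behind it; x points along the fingers, y is the direction in which the jaws open and shut, and the axes are right-handed (so a half turn about x gives the same grasp; the last joint's range is limited). The gripper opens to 85 mm and grips with 20 to 120 N. Pads are 22 mm wide; open, the fingers measure 114 mm over their backs; the gripper's body (76 mm by 85 mm) begins 54 mm behind the grasp point. The pads swing forward as they close: fully open they stand 13 mm farther back than shut.
Start: joints at [-1.428, 0.217, 1.613, -0, 1.311, -0.112], TCP at [157.553, -604.827, 231.3] pointing down, gripper open.
Joint ranges: [-2.75, 2.75], [-0.78, 2.1], [0.31, 2.55], [-1.13, 4.27], [0.13, 2.63], [-2.58, 2.58]. Speed limits (rad/s): [2.79, 2.79, 3.14, 3.14, 3.14, 3.14].

INTERFACE

Orientations are given as a unit quaternion [w, x, y, z].
In Python, from station import robot gives the robot as it stands.
- The arm moves only by the shell command python3 -m handwheel 'ROWS'. ROWS is JSON, one flat list of numbers, 5 for each row, row after row: the shift along the tool's x, y, z in cm, then the turn about the tool's x in rad, then the opening, from 0 (shut) to 1 (fully open). A call has 1 to 20 rows; each row shifts and turns the commanded pose from where the row before left it, along the tool's axes as they then stand; what a row does not reach is not made up. A row lasts 1/12 s, in which the tool goes at most 41.7 mm and 7.16 degrees, less where a joint would pass 70% of its speed; a pose out of reach is approached as far as the arm can. A call with a gripper value outside its range is refused whole. The fingers move at their own pace and stop on an object; the grip force is fixed at half the most. Time passes only in rows, so rows that do not move let the fingers close. It gives the time, the measured TCP pose, the force and the opening at its end, in the units of the state.
- robot.get_state(): the state, without advancing time (a new reading comes with each control period).
- robot.capture(name): name is "side" or "top"; returns a dict with "frame" (400x640x3 uint8, red, green, blue), "fx", "fy", "cx", "cy" (pixels), "dist" ([k1, k2, p1, p2, k3] as OpenCV has them; the pictures are not rectified), "world_to_cam" (4x4, takes a point from world to camera coordinates). Camera axes: x right, y down, z forward; pixel columns grow to the right and rows downward; lengths in mm; the calibration is good to about 2 mm. A picture is of the moment at which its call begins. There is no depth.
- robot.finish_job(): hands the job in, once; it reports no verdict.
Trained networks look in a picture, given as the dict that the camera call returned (one of the last four; its "shot" number tells which), for a name from the list of things; names that differ only in an ending like _2 or _b are one class to them, and where a whole thing is asked for, a point or a joint stands for the part that bears it (a point fixed in the world has none). Each returns a list of dicts, best first, with "confidence" (0 to 1); they miss things now and then, are a little off and sometimes report something else, mostly with a low value. They report only what shows in the picture. A call takes as long as a camera call. They do not tell look-alikes from the thing itself.
- robot.look_for(label, picture): "location" ([x, y, z] in mm, in world coordinates, good to about 4 mm: the middle of the surface that is visible of it).
- robot.regions_of(label, picture): "mask" (400x640 bool, what is visible of it).
- robot.tip_of(label, picture): "location" ([x, y, z] in mm, in world coordinates, good to about 4 mm: a listed point, or the origin of a listed thing).
The state is a dict: "time_s": time; "joints": joint angles; "joint_velocities": joint speeds; "tau": joint torques, N m; "position": TCP position; "ee_rot": TCP orientation; "wrist_force": force on the tool from outside, world axes, zero at the start; "torque": the same for the moment, N m; "finger_gap": finger opening in mm.
Only numpy, scipy, OpenCV 4.12 (cv2) and the standard library are available. Lean on these libraries where they do the work, as an engineer would, in place of code of your own. Each camera call takes 0.05 s, during which the arm holds its last target.

## Working session

There is one attempt and no reset: what is moved stays moved. The work goes in short steps, Python scripts to look and compute and a shell command to move; the robot and the scene stay as the last step left them, time stands still between calls to the robot, and variables do not carry over. Pictures are saved under pics/ and viewed, and the job is handed in when it is done.

```bash
ls; mkdir -p pics; python3 - <<'E'
from station import robot
import cv2
print(robot.get_state())
for n in("side","top"):
    c=robot.capture(n); cv2.imwrite(f"pics/{n}0.png",c["frame"][:,:,::-1])
    print(n,c["fx"],c["cx"],c["dist"],c["world_to_cam"])
E
```

```text
pics
{'time_s': 0.0, 'joints': array([-1.42817508e+00,  2.17772638e-01,  1.61492424e+00,  3.32118669e-05,
        1.31133213e+00, -1.12220193e-01]), 'joint_velocities': array([-0.00143374, -0.00170137,  0.00059911,  0.00040302,  0.00069593,
        0.00037627]), 'tau': array([-4.80706376e-05, -3.96844769e+01, -3.03852117e+01, -1.54937011e-04,
        9.76803858e-03,  5.87746726e-06]), 'position': array([ 157.45878048, -603.99157673,  229.96200177]), 'ee_rot': array([-0.08899192, -0.70137235, -0.09071483,  0.70137585]), 'wrist_force': array([ 0.2786555 , -0.55915404, -0.06387706]), 'torque': array([ 0.0334203 ,  0.02570985, -0.02796736]), 'finger_gap': 85.28795672194661}
side 463.30521013828275 319.3815028965647 [-0.08456691  0.          0.          0.          0.        ] [[ 9.74478103e-01 -2.23200700e-01  2.39556692e-02 -5.91976939e+02]
 [-8.78174175e-02 -4.77248740e-01 -8.74369339e-01  7.25495697e+01]
 [ 2.06592662e-01  8.49950050e-01 -4.84669356e-01  1.53323848e+03]
 [ 0.00000000e+00  0.00000000e+00  0.00000000e+00  1.00000000e+00]]
top 429.14615470039115 318.58897101143486 [-0.0471861  0.         0.         0.         0.       ] [[-2.78929248e-02 -9.99609105e-01  1.90290536e-03 -8.30679704e+01]
 [-9.91231552e-01  2.74130904e-02 -1.29261493e-01  5.87158494e+02]
 [ 1.29158801e-01 -5.49170094e-03 -9.91608716e-01  1.24540369e+03]
 [ 0.00000000e+00  0.00000000e+00  0.00000000e+00  1.00000000e+00]]
```

View pics/side0.png

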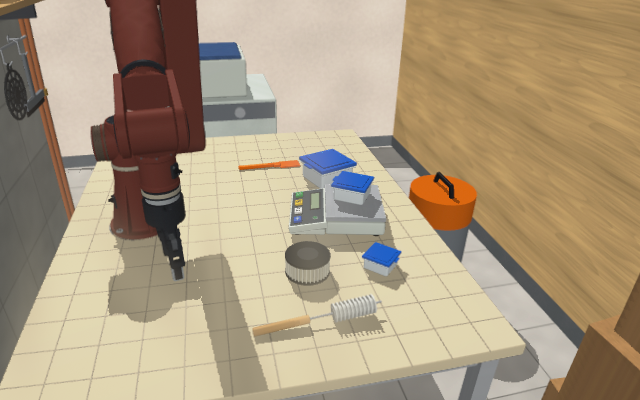

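View pics/top0.png

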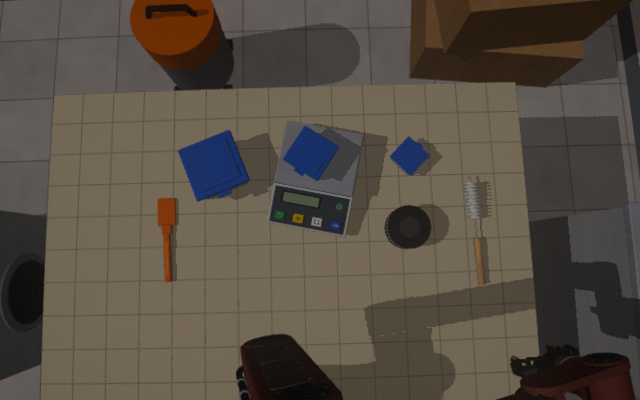

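```bash
cat > h.py <<'E'
import numpy as np, cv2
def K(c): return np.array([[c["fx"],0,c["cx"]],[0,c["fy"],c["cy"]],[0,0,1.]])
def ray(c,px):
    u=cv2.undistortPoints(np.array([[px]],float),K(c),np.array(c["dist"])).ravel()
    T=np.array(c["world_to_cam"]);R=T[:3,:3];t=T[:3,3]
    return -R.T@t, R.T@np.array([u[0],u[1],1.])
def atz(c,px,z):
    o,d=ray(c,px); return o+d*(z-o[2])/d[2]
def tri(c1,p1,c2,p2):
    o1,d1=ray(c1,p1);o2,d2=ray(c2,p2)
    s=np.linalg.lstsq(np.c_[d1,-d2],o2-o1,rcond=None)[0]
    a=o1+s[0]*d1;b=o2+s[1]*d2
    return (a+b)/2,np.linalg.norm(a-b)
def proj(c,P):
    T=np.array(c["world_to_cam"]);rv=cv2.Rodrigues(T[:3,:3])[0]
    return cv2.projectPoints(np.array(P,float).reshape(-1,1,3),rv,T[:3,3],K(c),np.array(c["dist"]))[0].reshape(-1,2)
E
python3 - <<'E'
from station import robot
from h import *
np.set_printoptions(precision=1,suppress=True)
cs=robot.capture("side");ct=robot.capture("top")
for l in("key_on_top","key_lamp_top","key_unit_top","key_tare_top"):
    m=[]
    for n,c in(("side",cs),("top",ct)):
        r=robot.tip_of(l,c)[:2]; 
        g=robot.regions_of(l,c)
        q=None
        if g:
            yy,xx=np.nonzero(g[0]["mask"]); q=(xx.mean(),yy.mean()); 
        m.append(q)
        print(l,n,[(x["location"],round(x["confidence"],2)) for x in r],q,g and (len(xx), g[0]["confidence"]), q and atz(c,q,48))
    if all(m): print("  tri",tri(cs,m[0],ct,m[1]))
for n,c in(("side",cs),("top",ct)):
    for l in("scale","tub_center","filter_center"): print(l,n,[(x["location"],round(x["confidence"],2)) for x in robot.tip_of(l,c)[:3]])
a=cs["frame"][175:245,270:400,::-1];cv2.imwrite("pics/sc.png",cv2.resize(a,None,fx=6,fy=6,interpolation=cv2.INTER_CUBIC))
a=ct["frame"][115:245,260:375,::-1];cv2.imwrite("pics/tc.png",cv2.resize(a,None,fx=4.5,fy=4.5,interpolation=cv2.INTER_CUBIC))
E
```

```text
key_on_top side [([531.0, 17.9, 47.3], 0.46)] None [] None
key_on_top top [([494.9, -146.7, 49.3], 0.73), ([538.8, 15.9, 46.7], 0.53)] (np.float64(278.76190476190476), np.float64(214.0952380952381)) (84, 0.62) [537.   19.7  48. ]
key_lamp_top side [([525.1, -37.7, 46.6], 0.58)] None [] None
key_lamp_top top [([523.8, -34.0, 50.2], 0.52)] (np.float64(297.62), np.float64(217.9)) (50, 0.54) [524.2 -35.8  48. ]
key_unit_top side [([512.7, -93.8, 50.4], 0.42)] (np.float64(298.2040816326531), np.float64(210.26530612244898)) (49, 0.53) [512. -98.  48.]
key_unit_top top [([510.0, -97.1, 51.1], 0.64)] None [] None
key_tare_top side [([636.4, -91.8, 0.5], 0.52), ([494.3, -150.9, 47.0], 0.4)] (np.float64(297.45652173913044), np.float64(219.2391304347826)) (46, 0.62) [ 499.1 -153.6   48. ]
key_tare_top top [([500.6, -147.0, 46.5], 0.6)] (np.float64(335.0217391304348), np.float64(225.05434782608697)) (92, 0.39) [ 500.  -145.4   48. ]
  tri (array([ 500.5, -145.6,   43. ]), np.float64(0.23380166205065636))
scale side [([638.1, -89.5, 0.3], 0.91), ([431.2, -582.8, 18.1], 0.43)]
tub_center side [([696.9, -80.0, 102.4], 0.92), ([701.1, -381.8, 22.8], 0.82), ([685.1, 204.7, 41.7], 0.69)]
filter_center side [([490.6, -361.6, 33.3], 0.62)]
scale top [([636.8, -95.3, -1.3], 0.81), ([507.4, -96.1, 50.5], 0.44)]
tub_center top [([701.7, -379.3, 24.5], 0.85), ([703.3, -81.6, 106.0], 0.82)]
filter_center top [([489.7, -361.6, 28.3], 0.91)]
```

View pics/sc.png

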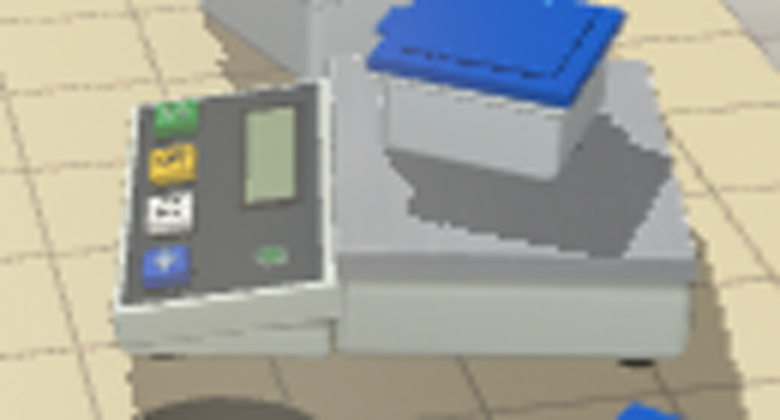

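View pics/tc.png

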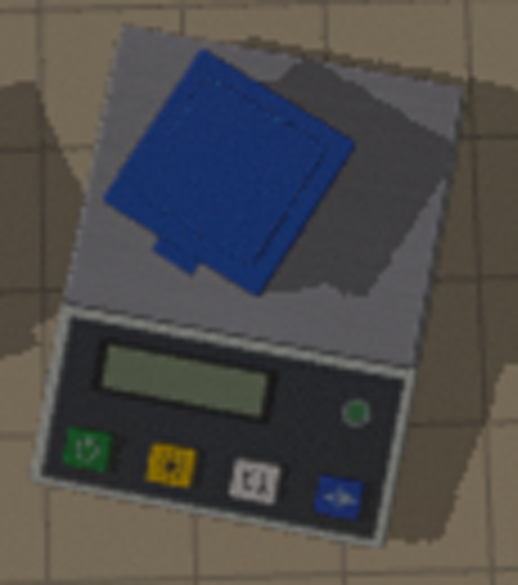

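```bash
python3 - <<'E'
from station import robot
from h import *
from scipy.optimize import least_squares
from scipy.spatial.transform import Rotation as Ro
np.set_printoptions(precision=2,suppress=True)
cs=robot.capture("side");ct=robot.capture("top")
def cen(c,cx,cy,kind,r=9):
    f=c["frame"].astype(int);x0,y0=int(cx)-r,int(cy)-r
    p=f[y0:y0+2*r,x0:x0+2*r];R,G,B=p[...,0],p[...,1],p[...,2];b=p.mean(2)
    m={"g":G-np.maximum(R,B)>25,"y":np.minimum(R,G)-B>50,"b":B-R>50,"w":b>(110 if c is ct else 175)}[kind]
    n,l,s,ce=cv2.connectedComponentsWithStats(m.astype(np.uint8))
    k=min(range(1,n),key=lambda i:np.hypot(*(ce[i]-r))-0.3*s[i,4])
    return ce[k]+[x0,y0],s[k]
px={}
for n,c,L in(("s",cs,[(299.3,194.6),(298.7,202.2),(298.2,210.2),(297.5,219.3)]),("t",ct,[(279.3,215),(298,218.3),(316.4,221.9),(335.3,225.2)])):
    for i,(p,k) in enumerate(zip(L,"gywb")):
        q,s=cen(c,*p,k,6 if c is cs else 9);px[n,i]=q;print(n,k,q,s)
def pts(v):
    x,y,z,a=v;o=np.array([84,28,-28,-84.]);return np.c_[x-np.sin(a)*o,y+np.cos(a)*o,z+0*o]
def f(v,cams="st"):
    P=pts(v);r=[]
    for n,c in(("s",cs),("t",ct)):
        if n in cams: r.append((proj(c,P)-[px[n,i] for i in range(4)]).ravel())
    return np.concatenate(r)
for cams in("st","t","s"):
    if cams=="st": s=least_squares(f,[517,-64,48,-.2],args=(cams,),loss="soft_l1");v=s.x
    else:
        s=least_squares(lambda u:f([u[0],u[1],48,u[2]],cams),[517,-64,-.2]);v=[s.x[0],s.x[1],48,s.x[2]]
    print(cams,np.array(v),"yawdeg",np.degrees(v[3]));print(pts(v));print(s.fun)
for i in range(3):
    st=robot.get_state();q=st["ee_rot"];M=Ro.from_quat([q[1],q[2],q[3],q[0]]).as_matrix();print(st["time_s"],st["position"]);robot.capture("top")
print(M)
E
```

```text
s g [298.86 194.16] [ 3  4  7  6 37]
s y [298.36 201.88] [ 3  3  8  7 42]
s w [297.94 210.15] [ 3  3  7  7 34]
s b [296.92 219.03] [ 3  3  7  7 36]
t g [278.9  214.37] [ 4  4 11 10 67]
t y [297.51 217.99] [ 4  5 10  9 73]
t w [316.16 221.55] [ 4  6 11  9 55]
t b [334.55 225.12] [ 4  5 10  9 64]
st [518.21 -62.44  43.71  -0.22] yawdeg -12.624517480015209
[[ 536.57   19.53   43.71]
 [ 524.33  -35.11   43.71]
 [ 512.09  -89.76   43.71]
 [ 499.85 -144.41   43.71]]
[ 0.06  0.07  0.01  0.06 -0.16  0.    0.25 -0.14  0.06 -0.01 -0.04 -0.
 -0.13  0.06  0.1   0.1 ]
t [517.98 -62.55  48.    -0.22] yawdeg -12.517076618361749
[[ 536.19   19.45   48.  ]
 [ 524.05  -35.21   48.  ]
 [ 511.91  -89.88   48.  ]
 [ 499.78 -144.55   48.  ]]
[-0.05 -0.01 -0.07 -0.03 -0.09  0.01  0.2   0.03]
s [516.7  -69.79  48.    -0.22] yawdeg -12.753713930957678
[[ 535.24   12.14   48.  ]
 [ 522.88  -42.48   48.  ]
 [ 510.51  -97.1    48.  ]
 [ 498.15 -151.72   48.  ]]
[ 0.08  0.   -0.    0.04 -0.22  0.03  0.14 -0.06]
1.4 [ 157.52 -604.84  231.32]
1.45 [ 157.54 -604.83  231.3 ]
1.5 [ 157.54 -604.81  231.26]
[[ 0.    0.25 -0.97]
 [ 0.   -0.97 -0.25]
 [-1.   -0.   -0.  ]]
```

Pictures: the scale is at top-view (318,180), with keys green (279,214), yellow (298,218), white (316,222) and blue (335,225).

What could be mistaken for what I want:
- **Green key:** the green bubble level at top-view (339,206) is round and has no key symbol. The key is the square one at the left end of the row.
- **Blue key:** the blue tub lids at (310,152), (213,165) and (410,156).
- **Tub:** the middle-sized one is on the pan at (310,152). The big (213,165) and small (410,156) ones are bystanders.

The close crops confirm these choices. I'll move to hover by the green key with the fingers shut.

```bash
python3 -m handwheel '[0,-2.56,-2.59,0,0, 0,-2.56,-2.59,0,0, 0,-2.56,-2.59,0,0, 0,-2.56,-2.59,0,0, 0,-2.56,-2.59,0,0, 0,-2.56,-2.59,0,0, 0,-2.56,-2.59,0,0, 0,-2.56,-2.59,0,0, 0,-2.56,-2.59,0,0, 0,-2.56,-2.59,0,0, 0,-2.56,-2.59,0,0, 0,-2.56,-2.59,0,0, 0,-2.56,-2.59,0,0, 0,-2.56,-2.59,0,0, 0,-2.56,-2.59,0,0, 0,-2.56,-2.59,0,0, 0,-2.56,-2.59,0,0, 0,-2.56,-2.59,0,0, 0,-2.56,-2.59,0,0, 0,-2.56,-2.59,0,0]'
python3 -m handwheel '[0,0,0,0.118,0, 0,0,0,0.118,0, 0,0,0,0.118,0, 0,0,0,0.118,0, 0,0,0,0,0, 0,0,0,0,0, 0,0,0,0,0]'
cat >> h.py <<'E'
def go(st,tgt):
    from scipy.spatial.transform import Rotation as Ro
    q=st["ee_rot"];M=Ro.from_quat([q[1],q[2],q[3],q[0]]).as_matrix()
    return M.T@(np.array(tgt)-st["position"])/10, M
E
python3 - <<'E'
from station import robot
from h import *
np.set_printoptions(precision=3,suppress=True)
st=robot.get_state();d,M=go(st,[531,19,90]);print(st,M,d)
c=robot.capture("side");cv2.imwrite("pics/s1.png",c["frame"][:,:,::-1])
E
```

```text
time_s: 3.22
position: [530.5, 23.0, 231.6]
ee_rot: [0.09, 0.702, 0.09, -0.701]
wrist_force: [-0.7, -0.8, 0.7]
finger_gap: 0.0
time_s: 3.8
position: [529.8, 21.1, 231.4]
ee_rot: [-0.076, 0.703, -0.076, -0.703]
wrist_force: [0.7, -0.0, 0.8]
finger_gap: -0.1
{'time_s': 3.8, 'joints': array([-0.093,  0.014,  1.836,  0.   ,  1.291,  1.693]), 'joint_velocities': array([-0.002,  0.   ,  0.001,  0.   , -0.   ,  0.011]), 'tau': array([  0.057, -30.771, -30.182,   0.003,  -0.001,  -0.004]), 'position': array([529.767,  21.143, 231.359]), 'ee_rot': array([-0.076,  0.703, -0.076, -0.703]), 'wrist_force': array([ 0.749, -0.012,  0.824]), 'torque': array([-0.031,  0.029,  0.015]), 'finger_gap': -0.09642419885737775} [[ 0.    -0.213 -0.977]
 [ 0.    -0.977  0.213]
 [-1.    -0.    -0.   ]] [14.136  0.184 -0.165]
```

View pics/s1.png

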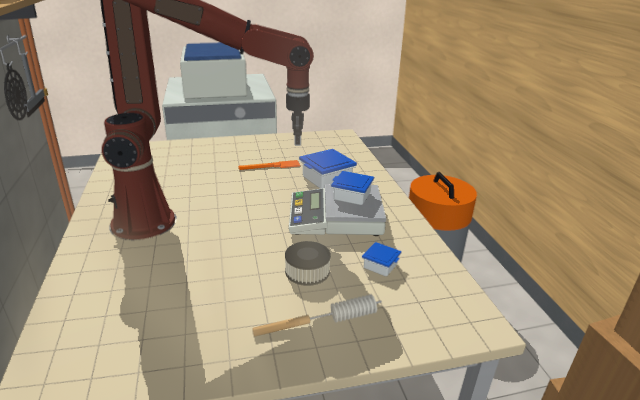

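```bash
python3 -m handwheel '[3.5,0.05,-0.04,0,0, 3.5,0.05,-0.04,0,0, 3.5,0.05,-0.04,0,0, 3.6,0.05,-0.04,0,0, 0,0,0,0,0, 0,0,0,0,0, 0,0,0,0,0, 0,0,0,0,0]'
python3 - <<'E'
from station import robot
from h import *
np.set_printoptions(precision=3,suppress=True)
cs=robot.capture("side");ct=robot.capture("top")
st=robot.get_state();print(st["position"],proj(cs,st["position"]),proj(ct,st["position"]))
for n,c in(("s",cs),("t",ct)):
    u,v=proj(c,st["position"])[0].astype(int)
    a=c["frame"][v-40:v+50,u-60:u+60,::-1].copy()
    a=cv2.resize(a,None,fx=6,fy=6,interpolation=cv2.INTER_CUBIC)
    p=(proj(c,st["position"])[0]-[u-60,v-40]+.5)*6
    cv2.circle(a,tuple(p.astype(int)),4,(255,0,255),1)
    cv2.imwrite(f"pics/{n}2.png",a); print(u-60,v-40)
E
```

```text
time_s: 4.52
position: [533.6, 18.6, 93.5]
ee_rot: [-0.077, 0.705, -0.076, -0.701]
wrist_force: [-0.4, 0.2, 0.6]
finger_gap: -0.2
[533.381  18.711  93.396] [[298.105 181.858]] [[277.692 213.903]]
238 141
217 173
```

View pics/s2.png

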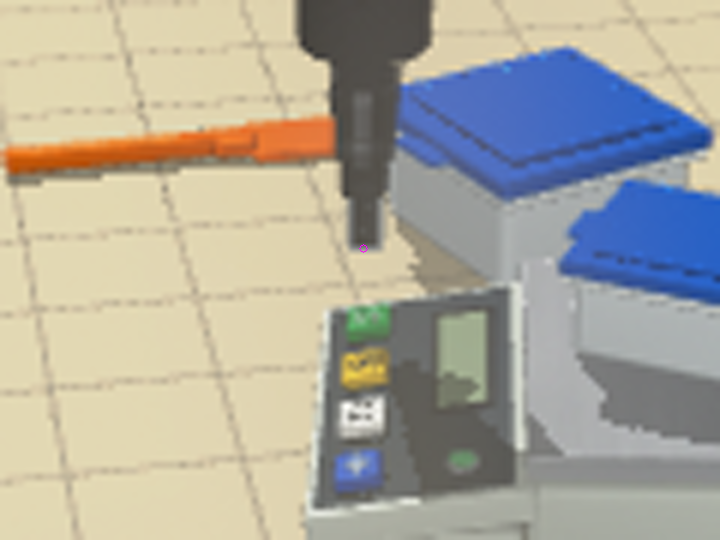

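View pics/t2.png

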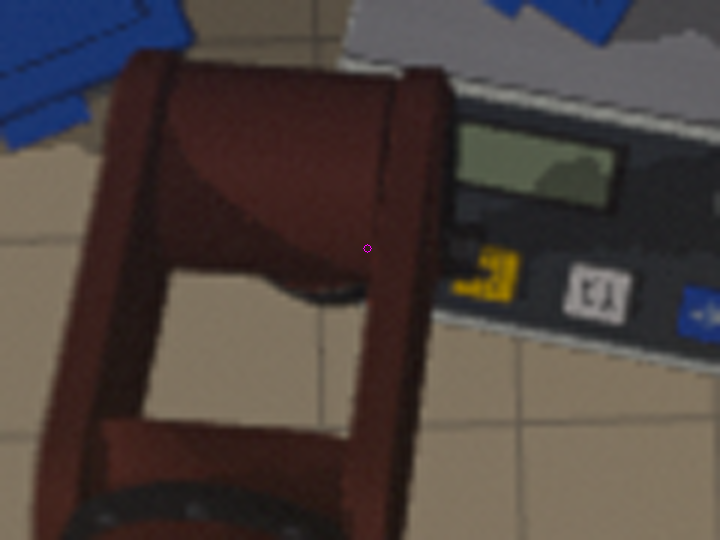

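```bash
python3 -m handwheel '[1.5,-0.08,0,0,0, 1.5,0,0,0,0, 0.6,0,0,0,0, 0,0,0,0,0, 0,0,0,0,0, 0,0,0,0,0, 0,0,0,0,0]'
python3 - <<'E'
from station import robot
from h import *
np.set_printoptions(precision=3,suppress=True)
for i in range(4):
    st=robot.get_state();print(st["position"],st["wrist_force"]);cs=robot.capture("side")
c=cs
cv2.imwrite("pics/s3.png",cv2.resize(c["frame"][150:240,250:370,::-1],None,fx=6,fy=6,interpolation=cv2.INTER_CUBIC))
E
```

```text
time_s: 5.2
position: [532.1, 19.6, 55.6]
ee_rot: [-0.077, 0.704, -0.077, -0.702]
wrist_force: [0.4, 0.3, 0.8]
finger_gap: -0.3
[532.148  19.599  55.552] [0.385 0.332 0.784]
[531.991  19.623  55.377] [-0.504  0.979 -0.995]
[531.833  19.624  55.191] [0.096 0.4   0.941]
[531.644  19.64   55.003] [0.088 0.386 0.332]
```

View pics/s3.png

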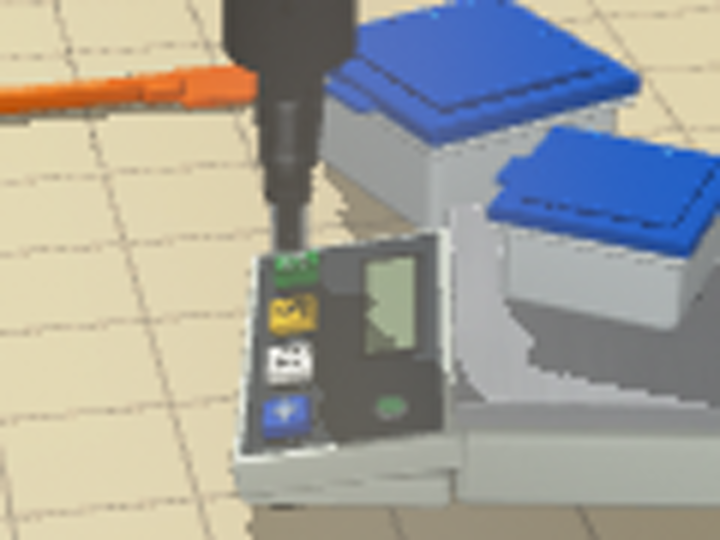

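```bash
python3 -m handwheel '[0.2,0,-0.15,0,0, 0.1,0,0,0,0, 0,0,0,0,0, 0,0,0,0,0, 0,0,0,0,0, 0,0,0,0,0]'
cat > rd.py <<'E'
from station import robot
from h import *
np.set_printoptions(precision=2,suppress=True)
P=[];F=[]
for i in range(4):
    st=robot.get_state();P.append(st["position"]);F.append(st["wrist_force"]);cs=robot.capture("side")
print(np.array(P)[[0,-1]],np.mean(F,0),np.array(F)[:,2],st["time_s"])
E
python3 rd.py; python3 -m handwheel '[0.1,0,0,0,0, 0,0,0,0,0, 0,0,0,0,0]'; python3 rd.py;python3 -m handwheel '[0.1,0,0,0,0, 0,0,0,0,0, 0,0,0,0,0]'; python3 rd.py
```

```text
time_s: 5.9
position: [532.5, 19.3, 51.3]
ee_rot: [0.077, -0.703, 0.077, 0.703]
wrist_force: [0.2, 0.4, -0.3]
finger_gap: 0.0
[[532.51  19.35  51.25]
 [532.55  19.38  51.33]] [ 0.13 -0.2  -0.2 ] [-0.29 -0.09 -0.39 -0.05] 6.05
time_s: 6.35
position: [532.4, 19.4, 50.2]
ee_rot: [0.077, -0.703, 0.077, 0.703]
wrist_force: [0.2, -0.4, -0.5]
finger_gap: -0.4
[[532.45  19.36  50.2 ]
 [532.56  19.36  50.32]] [ 0.14 -0.26  0.12] [-0.53  0.85  0.31 -0.16] 6.5
time_s: 6.8
position: [532.6, 19.4, 49.3]
ee_rot: [0.077, -0.703, 0.077, 0.703]
wrist_force: [0.0, -0.1, 0.4]
finger_gap: 0.2
[[532.56  19.37  49.29]
 [532.53  19.36  49.3 ]] [ 0.16 -0.13 -0.3 ] [ 0.36 -0.65 -0.47 -0.43] 6.95
```

```bash
for i in 1; do python3 -m handwheel '[0.1,0,0,0,0, 0,0,0,0,0]'; python3 rd.py; done; python3 -m handwheel '[0.1,0,0,0,0, 0,0,0,0,0]'; python3 rd.py; python3 -m handwheel '[0.05,0,0,0,0, 0,0,0,0,0]'; python3 rd.py
```

```text
time_s: 7.17
position: [532.7, 19.3, 48.3]
ee_rot: [-0.077, 0.703, -0.077, -0.703]
wrist_force: [-0.3, -0.5, -0.1]
finger_gap: 0.2
[[532.7   19.32  48.33]
 [532.69  19.36  48.44]] [-0.33 -0.27  0.42] [-0.08  1.11  0.82 -0.18] 7.3167
time_s: 7.53
position: [532.8, 19.3, 47.4]
ee_rot: [-0.077, 0.703, -0.077, -0.703]
wrist_force: [-0.2, 0.6, 1.6]
finger_gap: -0.3
[[532.84  19.3   47.41]
 [532.8   19.32  47.48]] [0.28 0.03 1.51] [1.63 2.22 0.53 1.65] 7.6833
time_s: 7.9
position: [532.9, 19.3, 46.9]
ee_rot: [-0.077, 0.703, -0.077, -0.703]
wrist_force: [0.8, -0.5, 1.7]
finger_gap: 0.6
[[532.87  19.29  46.95]
 [532.85  19.3   46.98]] [ 0.6  -0.58  2.37] [1.66 2.84 2.85 2.13] 8.05
```

```bash
python3 -m handwheel '[0.1,0,0,0,0, 0,0,0,0,0]'; python3 rd.py; python3 -m handwheel '[0.1,0,0,0,0, 0,0,0,0,0]'; python3 rd.py
python3 - <<'E'
from station import robot
from h import *
c=robot.capture("side")
cv2.imwrite("pics/s4.png",cv2.resize(c["frame"][170:230,270:350,::-1],None,fx=9,fy=9,interpolation=cv2.INTER_CUBIC))
E
```

```text
time_s: 8.27
position: [533.0, 19.3, 46.0]
ee_rot: [-0.077, 0.703, -0.077, -0.703]
wrist_force: [1.5, -0.7, 2.9]
finger_gap: -0.3
[[532.99  19.31  45.95]
 [532.96  19.29  46.02]] [ 0.95 -0.79  2.81] [2.91 2.47 2.79 3.08] 8.4167
time_s: 8.63
position: [533.1, 19.3, 45.0]
ee_rot: [-0.077, 0.703, -0.077, -0.703]
wrist_force: [1.8, -0.8, 3.1]
finger_gap: -0.3
[[533.06  19.29  44.99]
 [533.05  19.29  45.08]] [ 1.77 -0.57  3.19] [3.12 2.93 3.57 3.14] 8.7833
```

View pics/s4.png

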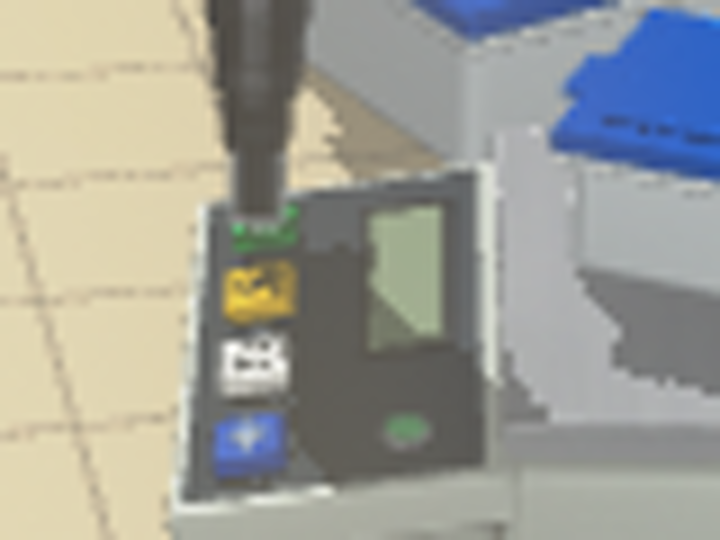

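```bash
python3 -m handwheel '[-0.5,0,0,0,0, -1,0,0,0,0, -1,0,0,0,0, 0,0,0,0,0, 0,0,0,0,0]'; python3 rd.py
python3 -m handwheel '[0,2.8,0,0,0, 0,2.8,0,0,0, 0,2.8,0,0,0, 0,2.8,0,0,0, 0,0,0,0,0, 0,0,0,0,0, 0,0,0,0,0, 0,0,0,0,0]'; python3 rd.py
python3 - <<'E'
from station import robot
from h import *
np.set_printoptions(precision=2,suppress=True)
a=np.radians(-12.55);ex=np.array([np.cos(a),np.sin(a),0])
st=robot.get_state()
print(go(st,np.array([511.95,-89.8,49.5])-3.3*ex)[0])
for n in("side","top"):
  c=robot.capture(n);cv2.imwrite(f"pics/{n}5.png",cv2.resize(c["frame"][150:250,250:380,::-1],None,fx=6,fy=6,interpolation=cv2.INTER_CUBIC))
E
```

```text
time_s: 9.3
position: [532.9, 19.4, 70.7]
ee_rot: [-0.077, 0.703, -0.077, -0.702]
wrist_force: [-0.1, 0.9, 0.6]
finger_gap: -0.0
[[532.9   19.4   70.7 ]
 [531.91  19.45  69.42]] [-0.05  0.41  0.31] [ 0.59 -0.24  0.68  0.21] 9.45
time_s: 10.17
position: [508.3, -89.1, 69.5]
ee_rot: [0.077, -0.703, 0.076, 0.703]
wrist_force: [-0.4, -0.4, -0.1]
finger_gap: -0.0
[[508.28 -89.07  69.49]
 [508.48 -89.02  69.68]] [-0.38 -0.07  0.37] [-0.11  0.32  0.1   1.15] 10.3167
[ 2.02 -0.01 -0.02]
```

View pics/side5.png

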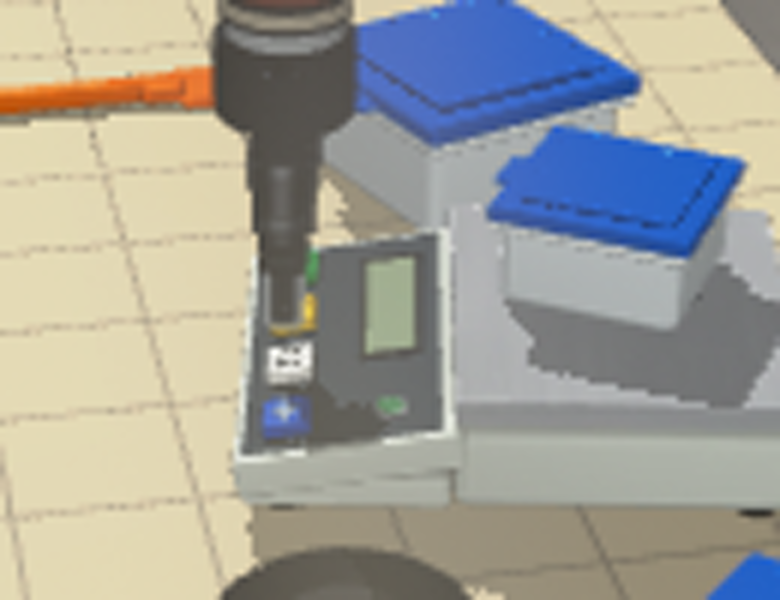

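View pics/top5.png

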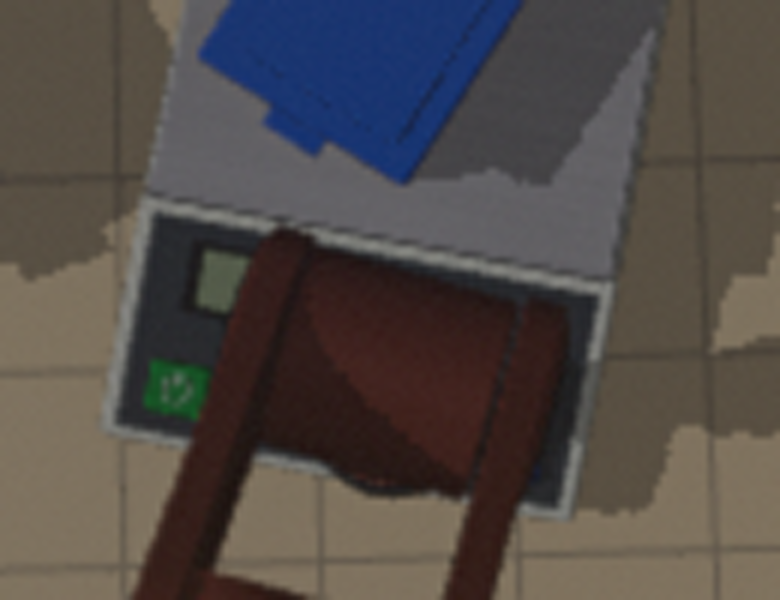

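The green key is visible again and up, and the tip is over white at side crop (288,325). Pressing white next.

```bash
python3 -m handwheel '[1,0,0,0,0, 0.8,0,0,0,0, 0,0,0,0,0, 0,0,0,0,0, 0,0,0,0,0, 0,0,0,0,0]'; python3 rd.py; python3 -m handwheel '[0.2,0,0,0,0, 0,0,0,0,0, 0.15,0,0,0,0, 0,0,0,0,0]'; python3 rd.py;python3 -m handwheel '[0.1,0,0,0,0, 0.1,0,0,0,0, 0,0,0,0,0, 0,0,0,0,0]'; python3 rd.py
```

```text
time_s: 10.97
position: [508.6, -90.1, 51.9]
ee_rot: [-0.077, 0.703, -0.077, -0.703]
wrist_force: [0.2, -0.3, -0.2]
finger_gap: 0.2
[[508.56 -90.1   51.86]
 [508.72 -90.14  52.13]] [-0.05 -0.14  0.14] [-0.23  0.48 -0.19  0.5 ] 11.1167
time_s: 11.5
position: [508.6, -90.1, 48.3]
ee_rot: [-0.077, 0.703, -0.077, -0.703]
wrist_force: [-0.2, 0.6, 1.5]
finger_gap: 0.2
[[508.58 -90.05  48.28]
 [508.52 -90.03  48.42]] [-0.12  0.48  1.34] [1.47 0.83 1.04 2.01] 11.65
time_s: 12.03
position: [508.8, -90.1, 46.6]
ee_rot: [-0.077, 0.703, -0.077, -0.703]
wrist_force: [0.4, -0.1, 2.2]
finger_gap: 0.2
[[508.82 -90.14  46.56]
 [508.83 -90.12  46.56]] [ 0.27 -0.14  1.75] [2.2  1.36 2.   1.42] 12.1833
```

```bash
python3 -m handwheel '[0.1,0,0,0,0, 0.06,0,0,0,0, 0,0,0,0,0, 0,0,0,0,0]'; python3 rd.py
```

```text
time_s: 12.57
position: [509.0, -90.2, 45.1]
ee_rot: [-0.077, 0.703, -0.077, -0.702]
wrist_force: [1.3, -1.1, 3.7]
finger_gap: 0.1
[[509.04 -90.17  45.05]
 [509.02 -90.16  45.03]] [ 1.48 -0.47  3.77] [3.73 3.82 4.62 2.92] 12.7167
```

```bash
python3 -m handwheel '[-0.5,0,0,0,0, -1,0,0,0,0, -1,0,0,0,0, 0,0,0,0,0, 0,2.8,0,0,0, 0,2.8,0,0,0, 0,0,0,0,0, 0,0,0,0,0, 0,0,0,0,0, 0,0,0,0,0]'; python3 rd.py
python3 - <<'E'
from station import robot
from h import *
np.set_printoptions(precision=2,suppress=True)
a=np.radians(-12.55);ex=np.array([np.cos(a),np.sin(a),0])
st=robot.get_state()
print(go(st,np.array([499.8,-144.5,49.5])-3.3*ex)[0])
for n in("side",):
  c=robot.capture(n);cv2.imwrite(f"pics/{n}6.png",cv2.resize(c["frame"][150:250,250:380,::-1],None,fx=6,fy=6,interpolation=cv2.INTER_CUBIC))
E
```

```text
time_s: 13.6
position: [496.1, -143.9, 69.5]
ee_rot: [0.077, -0.703, 0.076, 0.703]
wrist_force: [-0.1, -0.6, 0.1]
finger_gap: -0.2
[[ 496.09 -143.86   69.5 ]
 [ 496.31 -143.83   69.55]] [0.18 0.19 0.23] [0.09 0.21 0.61 0.03] 13.75
[ 2.01 -0.02 -0.02]
```

View pics/side6.png

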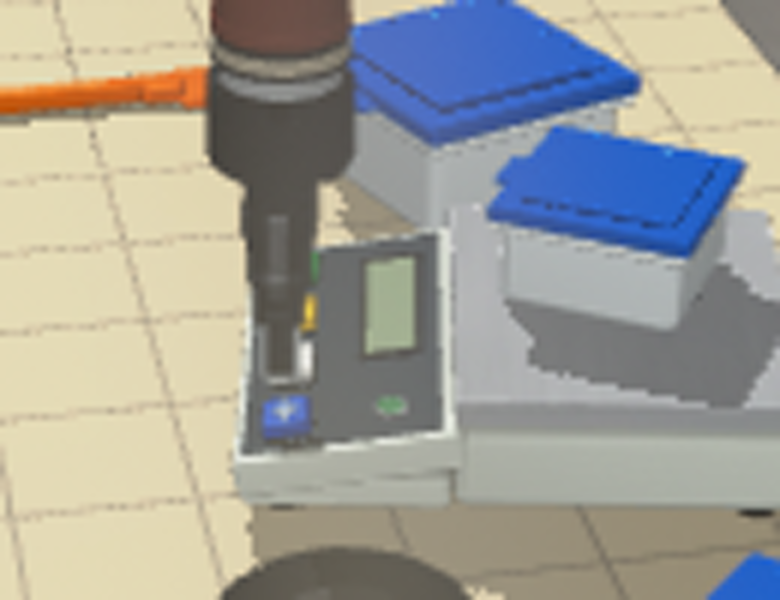

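The tip is above blue, at side crop (282,375) with the key at (285,413). The tub hasn't moved, so I'll press blue the same way.

```bash
python3 -m handwheel '[1,0,0,0,0, 0.8,0,0,0,0, 0,0,0,0,0, 0,0,0,0,0, 0.2,0,0,0,0, 0,0,0,0,0, 0.15,0,0,0,0, 0,0,0,0,0]'; python3 rd.py;python3 -m handwheel '[0.1,0,0,0,0, 0.1,0,0,0,0, 0,0,0,0,0, 0,0,0,0,0]'; python3 rd.py; python3 -m handwheel '[0.1,0,0,0,0, 0.06,0,0,0,0, 0,0,0,0,0, 0,0,0,0,0]'; python3 rd.py
```

```text
time_s: 14.52
position: [496.6, -144.8, 48.4]
ee_rot: [-0.077, 0.703, -0.077, -0.703]
wrist_force: [0.3, -0.4, 1.1]
finger_gap: 0.2
[[ 496.64 -144.84   48.38]
 [ 496.62 -144.82   48.53]] [-0.08  0.17  1.11] [1.09 1.38 1.04 0.91] 14.6667
time_s: 15.05
position: [496.9, -144.9, 46.5]
ee_rot: [-0.077, 0.703, -0.077, -0.703]
wrist_force: [1.4, -0.1, 2.9]
finger_gap: 0.4
[[ 496.9  -144.89   46.55]
 [ 496.86 -144.88   46.52]] [0.68 0.22 2.46] [2.87 2.92 1.74 2.32] 15.2
time_s: 15.58
position: [497.0, -144.9, 45.0]
ee_rot: [-0.077, 0.703, -0.077, -0.702]
wrist_force: [2.0, 0.0, 3.8]
finger_gap: 0.0
[[ 497.02 -144.91   44.98]
 [ 496.73 -144.85   44.84]] [ 1.76 -0.26  3.32] [3.82 2.53 3.02 3.89] 15.7333
```

Pressed. Next I'll lift and back away towards the robot (tool +z) so I can check.

```bash
python3 -m handwheel '[-0.5,0,0,0,0, -1,0,0,0,0, -1.5,0,0,0,0, -3,0,0,0,0, -3,0,0,0,0, -3,0,0,0,0, -2,2,0,0,0, 0,3.5,1,0,0, 0,3.5,1,0,0, 0,3.5,1,0,0, 0,3.5,1,0,0, 0,3.5,1,0,0, 0,3.5,1,0,0, 0,0,0,0,0, 0,0,0,0,0, 0,0,0,0,0]'; python3 rd.py
python3 - <<'E'
from station import robot
from h import *
for n in("side","top"):
  c=robot.capture(n);cv2.imwrite(f"pics/{n}7.png",c["frame"][:,:,::-1])
  y0,x0=(170,260) if n=="side" else (110,255)
  cv2.imwrite(f"pics/{n}7c.png",cv2.resize(c["frame"][y0:y0+130,x0:x0+170,::-1],None,fx=4.5,fy=4.5,interpolation=cv2.INTER_CUBIC))
  a=cv2.imread(f"pics/{n}0.png");b=cv2.imread(f"pics/{n}7.png")
  for l in("tub_center","filter_center","scraper_center","brush_center"): print(n,l,[(x["location"].round(1) if hasattr(x["location"],"round") else x["location"],round(x["confidence"],2)) for x in robot.tip_of(l,c)[:3]])
E
```

```text
time_s: 17.12
position: [387.4, -355.3, 184.0]
ee_rot: [0.078, -0.702, 0.076, 0.704]
wrist_force: [0.3, -0.8, 0.5]
finger_gap: -0.1
[[ 387.41 -355.34  184.  ]
 [ 388.48 -354.85  184.27]] [-0.21 -0.02  0.11] [ 0.55 -0.24  0.16 -0.01] 17.2667
side tub_center [([702.7, -380.2, 24.1], 0.95), ([697.7, -80.6, 103.9], 0.67), ([683.4, 203.5, 41.2], 0.65)]
side filter_center [([493.3, -360.8, 33.0], 0.63)]
side scraper_center []
side brush_center [([431.9, -579.7, 17.8], 0.76)]
top tub_center [([702.8, -84.6, 104.9], 0.96), ([701.1, -379.0, 25.3], 0.91)]
top filter_center [([487.4, -361.4, 26.0], 0.73)]
top scraper_center [([475.9, 364.8, 7.4], 0.77)]
top brush_center [([436.0, -575.0, 24.2], 0.65)]
```

View pics/top7c.png

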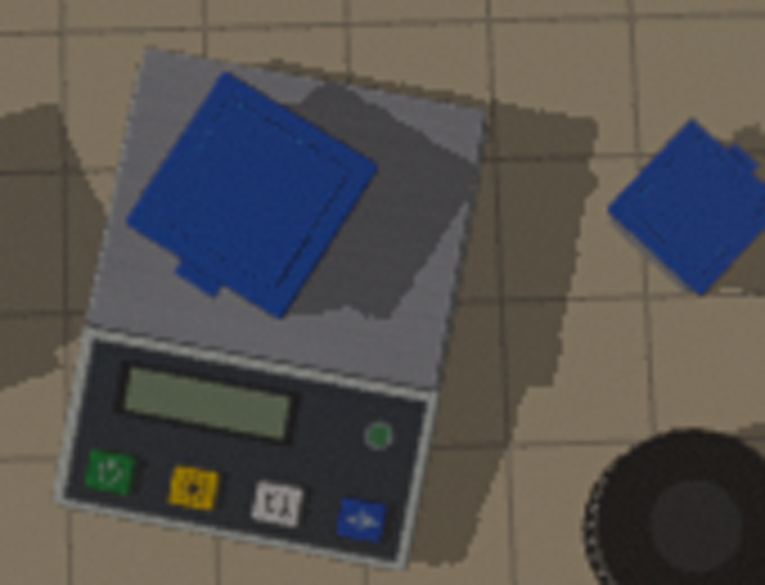

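View pics/side7.png

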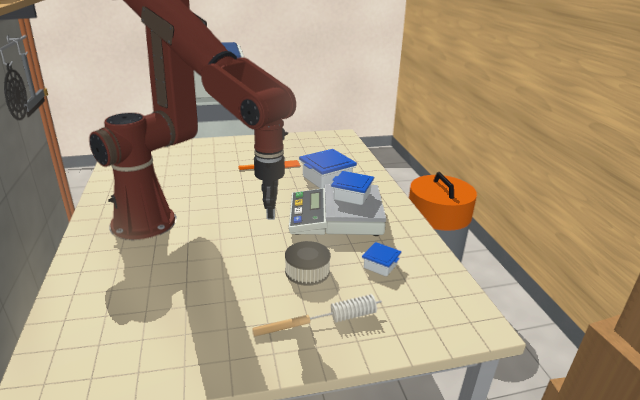

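View pics/top7.png

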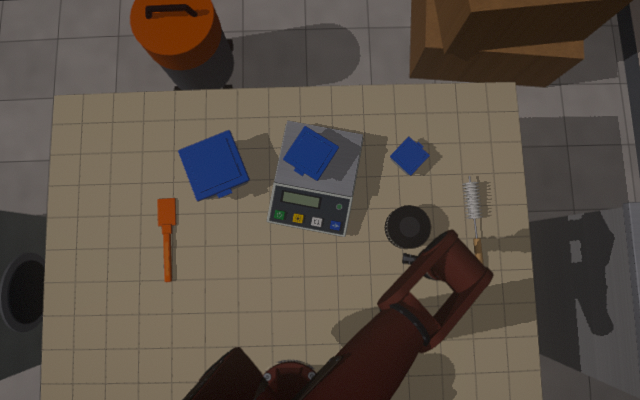

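```bash
python3 -c "
from station import robot
print(robot.finish_job(), robot.get_state()['time_s'])"
```

```text
the job is handed in; nothing more can be done
the job is handed in; nothing more can be done
```

I pressed the green, white and blue keys in that order with the shut fingertips, lifting 25 mm clear after each one, and handed the job in at about 17 s. The scale gives no readout I can check, so that each press registered is worked out from depth and force.

| Key | Force at the bottom of the press | Estimated depth (registers at 2 mm) |
|---|---|---|
| Green | 3.2 N | 3.1–3.3 mm |
| White | 3.8 N | 3.5–4 mm |
| Blue | 3.3 N | 3.3–3.5 mm |

- **Last checks:** In the final pictures all four keys look up. The tub, its look-alikes, the filter, the scraper and the brush are where they were, and the robot is touching nothing. The yellow key and the pan were not touched.
- **Disagreements:**
  - The two cameras differed by about 7 mm in key position along the row. I put this down to the caps' side walls showing in the side view and went by the top view; contact came at about the height expected.
  - In the last side picture the network missed the scraper, but it shows unmoved in both pictures.

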